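# Close the label well with its sliding cover

## Robot

A 7-joint arm with a two-finger parallel gripper is mounted at the origin on a cart in front of the work surface, level with it; the furniture and walls round the work are solid. World frame = base frame: x ahead of the robot, y to its left, z up, the work surface at z = 0. Lengths are in mm, angles in degrees, forces in N, time in s.
With the tool pointing down it reaches from about 400 to 850 mm from the base axis. Payload 10.4 kg.
Tool frame: the origin (TCP) lies between the finger pads; the fingertips stand 14 mm ahead of it and the grasp point (between the pads) lies 5 mm behind it (r.nose_length is the distance from the TCP to the fingertips, in mm); z points along the fingers, y is the line along which they close (so a half turn about z gives the same grasp; the last joint's range is limited). The gripper opens to 85 mm and grips with 20 to 120 N. Pads are 22 mm wide; open, the fingers measure 114 mm over their backs; the gripper's body (76 mm by 85 mm) begins 54 mm behind the grasp point. The pads swing forward as they close: fully open they stand 13 mm farther back than shut.
Start: joints at [-75.951, 19.034, -3.707, 83.658, 1.238, 77.344, -5.071], TCP at [165.367, 602.746, 245.338] pointing down, gripper open.
Joint ranges: [-148.97, 148.97], [-28.65, 121.19], [-84.17, 76.75], [9.2, 138.47], [-72.65, 252.65], [3.7, 117.97], [-149.18, 149.18]. Speed limits (degrees/s): [127.2, 127.2, 159.86, 159.86, 180, 180, 180].

## Interface

Orientations are given as a 3x3 rotation matrix whose columns are the frame's x, y, z axes.
In Python, from plant import r gives the robot as it stands.
- The arm moves only by the tool play_rows, never from a script. Its argument "increments" is a list of rows, each a list of 3 entries, a list of its own where there are three numbers: the shift along the world's x, y, z in m, then the turn, a rotation vector about the world's x, y, z in rad, then the opening, from 0 (shut) to 1 (fully open). In form: [[[dx, dy, dz], [rx, ry, rz], jaw], ...]. A call has 1 to 5 rows; each row is the pose to reach, as a shift and turn from the pose commanded when the call began; what a row does not reach only later rows make up. A row lasts 1/10 s, in which the tool goes at most 50 mm and 8.59 degrees, less where a joint would pass 70% of its speed; a pose out of reach is approached as far as the arm can. A call with a gripper value outside its range is refused whole. The fingers move at their own pace and stop on an object; the grip force is fixed at half the most. Time passes only in rows, so rows that repeat a pose let the fingers close. It gives the time, the measured TCP pose, the force, the opening and the grip force at its end, in the units of the state.
- r.observe(): the state, without advancing time (a new reading comes with each control period).
- r.read_camera(name): name is "side" or "top"; returns a dict with "img" (480x640x3 uint8, red, green, blue), "K" (3x3 intrinsics, pixels), "k1" (the pictures are not rectified: a ray, as slopes to the right and down, at radius r is drawn at 1 + k1 r^2 times it, then the intrinsics apply), "eye" and "rotation" of the camera in the world. Camera axes: x right, y down, z forward; pixel columns grow to the right and rows downward; lengths in mm; the calibration is good to about 2 mm. A picture is of the moment at which its call begins. There is no depth.
- r.sign_off(): hands the job in; it is judged then, once.
The state is a dict: "clock": time; "joint_pos": joint angles; "qvel": joint speeds; "effort": joint torques, N m; "tcp_pos": TCP position; "orientation": TCP orientation; "ft_force": force on the tool from outside, world axes, zero at the start; "moment": the same for the moment, N m; "width": opening from 0.0 (shut) to 1.0 (fully open); "gripper_force": force on a finger pad.
Only numpy, scipy, OpenCV 4.12 (cv2) and the standard library are available. Lean on these libraries where they do the work, as an engineer would, in place of code of your own. Each camera call takes 0.05 s, during which the arm holds its last target. There are 200 camera calls.

## Task

The grey cover plate of the packing board lies loose on the board, beside the well that holds the blank labels. Slide it over the board, without lifting it off, until it drops into the well's mouth and lies flat and fully home on the board all round. Push gently, never ramming it against the rail, and leave the clip, cards, sticker roll, stapler and card box where they are.

Things in the scene. Friction and masses are not known exactly. Their poses are not given: they have to be found in the camera images.
- board: Fixed plywood packing board, 160 x 300 mm; deck (top face) level, 20 mm above the table. Origin: centre of its underside; x across it, away from the robot; y along it to the left; z up. A guide rail runs the whole length of the edge nearest the robot. Near the right end (-y) is the open label well.
- rail: Aluminium guide rail fixed on the board, 12 mm wide, 14 mm high above the deck. Origin: middle of the foot of its guiding face, at board (-68, 0, 20) mm; axes as the board's. The upright face runs along y and looks to +x.  When the cover's 96 mm side lies along this face, its plug is in line with the well's mouth.
- well_mouth (a point): Centre of the rectangular mouth of the label well, at deck height, at board (-24, -85, 20) mm; axes as the board's. Mouth 63 mm (x) by 74 mm (y), upright walls, 16 mm deep with a 5 mm stack of blank labels on its floor. 12.5 mm of deck lie between the mouth and the rail, 28 mm beyond its right end.
- cover: Loose flat grey cover, about 0.25 kg, no handle: flange 88 (x) by 96 (y) by 8 mm, with a centred plug 60 (x) by 70 (y) by 6 mm under it. Origin: centre of the plug's underside; z up. Starts left of the well, plug down on the deck (flange 6 to 14 mm above the deck), clear of the rail, turned up to 0.35 rad.
- cover_top (a point): Centre of the cover's upper face, 14 mm above the cover's origin. As the cover comes over the mouth its leading edge dips first, then the trailing edge falls. Home, the plug is in the mouth (play each side 1.5 mm in x, 2 mm in y), the flange rests on the deck, this point is 8 mm above the deck and the mouth's end wall stops the plug.
- clip: Loose black bulldog clip, 32 x 43 x 19 mm, lying on the board behind the well; origin under its centre. Bystander.
- cards: Loose bundle of printed cards, 88 x 110 x 24 mm, on the table to the right of the board; origin under its centre. Bystander.
- labels: Loose white roll of stickers, 64 mm across, 38 mm high, on the table behind the board; origin under its centre. Bystander.
- desk_stapler: Loose stapler, 130 x 30 x 56 mm, on the table left of the board; origin under its centre. Bystander.
- cardbox: Loose card box with dark lid, 58 x 96 x 31 mm, on the table far to the right; origin under its centre. Bystander.

How it is judged:
By the outcome, as a careful person would: the job done as asked, in the order asked, and still so for the second after the job is handed in, with the robot touching nothing.
It also fails if it takes over 64 s, if anything falls off the work surface, if the arm or the gripper's body presses on something with over 40 N, if the wrist force passes 120 N, or if a joint passes its speed limit or range.

## Working session

There is one attempt and no reset: what is moved stays moved. The work goes in short steps, Python scripts to look and compute and a tool call to move; the robot and the scene stay as the last step left them, time stands still between calls to the robot, and variables do not carry over. Pictures are saved under pics/ and viewed, at most 10 in all, crops included, and the job is handed in when it is done.

Besides the shell and the picture viewer there is one more tool, called after ">>>" as name(argument=value, ...) on one line, values as JSON. play_rows: Moves the arm, as the interface text tells. Its arguments: {"type":"object","properties":{"increments":{"type":"array","items":{"type":"array"}}},"required":["increments"]}

```bash
mkdir -p pics; ls; python3 - <<'E'
from plant import r
import cv2
for n in("top","side"):
    d=r.read_camera(n); cv2.imwrite(f"pics/{n}0.png",d["img"][:,:,::-1]); print(n,d["K"],d["k1"],d["eye"],d["rotation"])
s=r.observe();print(s["clock"],s["tcp_pos"],s["orientation"],s["ft_force"],s["width"],r.nose_length)
E
```

```text
pics
top [[548.0251253    0.         326.95612398]
 [  0.         548.0251253  245.71677092]
 [  0.           0.           1.        ]] 0.003304503951716204 [ 291.04500927   40.48070801 1276.5871649 ] [[ 3.69085679e-02 -9.77820633e-01  2.06166357e-01]
 [-9.99294490e-01 -3.75481577e-02  8.10826735e-04]
 [ 6.94832376e-03 -2.06050831e-01 -9.78516620e-01]]
side [[492.17856755   0.         323.81757689]
 [  0.         492.17856755 246.43166228]
 [  0.           0.           1.        ]] 0.00427531573469024 [ 282.48795547 -877.54241302  555.93294344] [[ 0.95934555 -0.13395881  0.24841729]
 [-0.28219812 -0.44122082  0.85187347]
 [-0.00450908 -0.88734392 -0.46108615]]
0.1 [165.28095262 602.42349784 244.59942887] [[-9.64367900e-01  2.64564674e-01 -2.94914742e-04]
 [ 2.64564835e-01  9.64367115e-01 -1.23130203e-03]
 [-4.13529410e-05 -1.26545222e-03 -9.99999198e-01]] [0.69949236 0.29536257 0.03528845] 1.0032993801571795 14.0
```

View pics/top0.png

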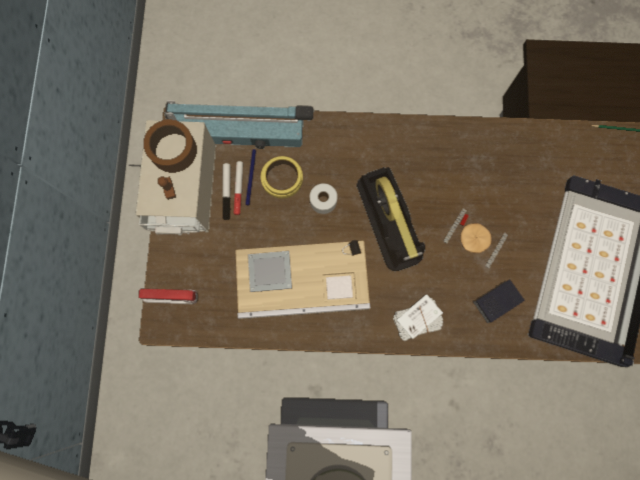

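View pics/side0.png

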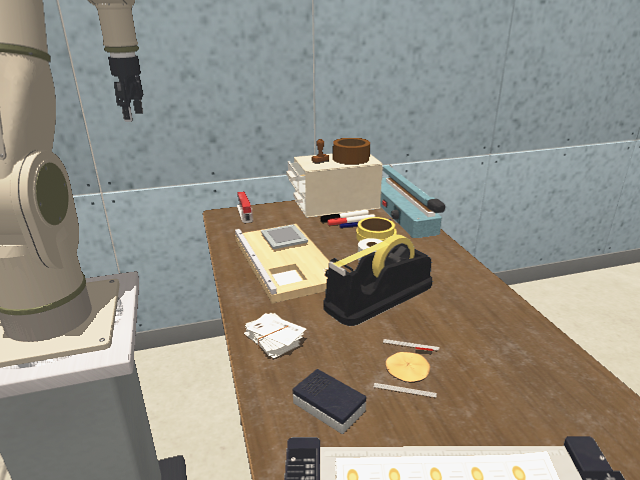

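```bash
python3 - <<'E'
import cv2
i=cv2.imread("pics/top0.png")[235:325,225:380]; cv2.imwrite("pics/crop0.png",cv2.resize(i,None,fx=5,fy=5,interpolation=cv2.INTER_CUBIC))
E
```

```text
(no output)
```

View pics/crop0.png

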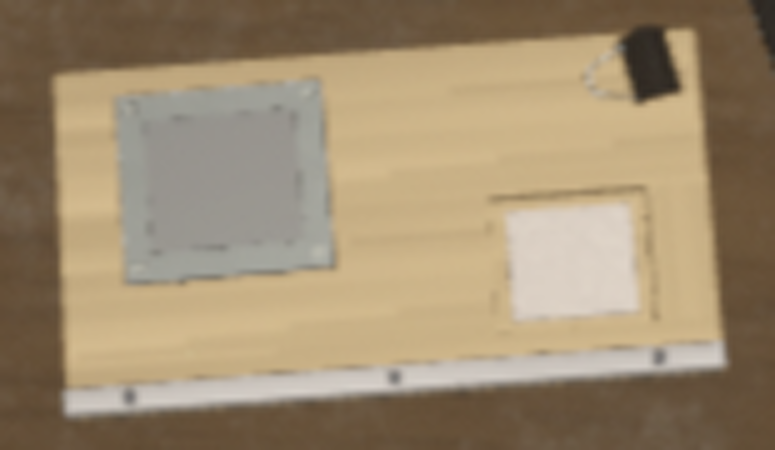

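```bash
cat >h.py <<'E'
import numpy as np, cv2
from plant import r
def pt(uv,z,cam):
    """world point at height z (mm) under pixel uv"""
    k=cam["k1"]; p=cv2.undistortPoints(np.float64([[uv]]),cam["K"],np.float64([k,0,0,0]))[0,0]
    d=np.array(cam["rotation"])@[p[0],p[1],1]; e=np.array(cam["eye"])
    return (e+d*(z-e[2])/d[2])
def px(P,cam):
    R=np.array(cam["rotation"]).T
    return cv2.projectPoints(np.float64(P).reshape(-1,1,3),cv2.Rodrigues(R)[0],-R@cam["eye"],cam["K"],np.float64([cam["k1"],0,0,0]))[0][:,0]
E
python3 - <<'E'
from h import *
c=r.read_camera("top")
f=lambda l,z:np.array([pt(((u+.5)/5-.5+225,(v+.5)/5-.5+235),z,c)[:2] for u,v in l])
fl,fr,rol,ror,ril,rir=np.r_[f([(53,75),(695,29)],20),f([(64,416),(727,367),(64,390),(722,342)],34)]
cov=f([(115,97),(320,78),(336,266),(126,283)],34)
print(fl,fr,rol,ror,ril,rir,"\n",cov,cov.mean(0))
L=np.linalg.norm
print("len",L(fl-fr),L(rol-ror),L(fl-rol),L(fr-ror),"cov",[L(cov[i]-cov[i-1]) for i in range(4)])
ang=lambda a,b:np.degrees(np.arctan2(*( (a-b)*[-1,1])))
print("yaw",ang(fl,fr),ang(rol,ror),ang(ril,rir),"cov",ang(cov[0],cov[1]),ang(cov[3],cov[2]))
w=f([(490,198),(646,186),(657,320)],20);print("well",w,L(w[0]-w[1]),L(w[1]-w[2]))
bc=np.mean([fl,fr,rol,ror],0);print("board",bc)
E
```

```text
[538.30414908 255.44259863] [571.85715286 -44.02796139] [379.34250513 236.91221059] [412.57850107 -61.19524516] [390.98527422 237.73642301] [423.81099224 -58.69332116] 
 [[526.30551937 223.75714506]
 [538.86093148 129.73573908]
 [451.8215004  117.96344107]
 [440.44510203 213.00809325]] [489.35826332 171.11610462]
len 301.34435515322366 299.9544742136137 160.03805649035863 160.2011377909335 cov [np.float64(86.53064994193394), np.float64(94.85601275433405), np.float64(87.83193931466693), np.float64(95.72308158277146)]
yaw 6.3928196310348735 6.361634028430792 6.319012983586496 cov 7.606153750306485 6.825562718657806
well [[487.99228298  49.12112131]
 [496.37029821 -23.01601403]
 [434.28715196 -29.737636  ]] 72.62201755690717 62.44595463884303
board [475.52057703  96.78290067]
```

>>> play_rows(increments=[[[0.033, -0.035, 0], [0, 0, 0.08], 0.4], [[0.066, -0.07, 0], [0, 0, 0.16], 0.4], [[0.099, -0.105, 0], [0, 0, 0.24], 0.4], [[0.132, -0.14, 0], [0, 0, 0.32], 0.4], [[0.165, -0.175, 0], [0, 0, 0.379], 0.4]])

```text
clock: 0.65
tcp_pos: [331.4, 426.0, 245.2]
orientation: [[-0.993, -0.114, -0.0], [-0.114, 0.993, 0.0], [0.0, 0.0, -1.0]]
ft_force: [0.5, 1.9, -0.1]
width: 0.401
gripper_force: 0.0
```

>>> play_rows(increments=[[[0.033, -0.035, 0], [0, 0, 0], 0.4], [[0.066, -0.07, 0], [0, 0, 0], 0.4], [[0.099, -0.105, 0], [0, 0, 0], 0.4], [[0.132, -0.14, 0], [0, 0, 0], 0.4], [[0.165, -0.175, 0], [0, 0, 0], 0.4]])

```text
clock: 1.15
tcp_pos: [496.3, 251.1, 245.3]
orientation: [[-0.994, -0.111, -0.0], [-0.111, 0.994, 0.0], [0.0, 0.0, -1.0]]
ft_force: [0.6, 0.5, -0.2]
width: 0.397
gripper_force: 0.0
```

>>> play_rows(increments=[[[0.033, -0.037, 0], [0, 0, 0], 0.4], [[0.067, -0.073, 0], [0, 0, 0], 0.4], [[0.067, -0.073, -0.04], [0, 0, 0], 0.4], [[0.067, -0.073, -0.08], [0, 0, 0], 0.4], [[0.067, -0.073, -0.08], [0, 0, 0], 0.4]])

```text
clock: 1.65
tcp_pos: [559.4, 178.5, 160.0]
orientation: [[-0.994, -0.111, -0.009], [-0.111, 0.994, -0.004], [0.009, -0.003, -1.0]]
ft_force: [-0.1, -0.2, -0.4]
width: 0.403
gripper_force: 0.0
```

>>> play_rows(increments=[[[0, 0, -0.04], [0, 0, 0], 0.4], [[0, 0, -0.08], [0, 0, 0], 0.4], [[0, 0, -0.12], [0, 0, 0], 0.4], [[0, 0, -0.12], [0, 0, 0], 0.4], [[0, 0, -0.12], [0, 0, 0], 0.4]])

```text
clock: 2.15
tcp_pos: [563.1, 180.2, 47.3]
orientation: [[-0.994, -0.111, 0.001], [-0.111, 0.994, 0.0], [-0.001, 0.0, -1.0]]
ft_force: [-0.1, 1.1, 0.3]
width: 0.402
gripper_force: 0.0
```

```bash
python3 - <<'E'
from h import *
s=r.observe();t=np.array(s["tcp_pos"]);print(t,s["ft_force"],s["orientation"][1])
c=r.read_camera("side");i=c["img"][:,:,::-1]
u,v=px(t,c)[0];print(u,v, px(t-[0,0,14],c))
u=int(u);v=int(v);cv2.imwrite("pics/s1.png",cv2.resize(i[v-70:v+30,u-80:u+50],None,fx=6,fy=6,interpolation=cv2.INTER_CUBIC)[:600,:800])
print(u-80,v-70)
E
```

```text
[563.09095442 180.23735443  47.26146821] [-0.08453997  1.09942937  0.304136  ] [-1.11412463e-01  9.93774202e-01  3.12581167e-04]
312.7865710843809 224.81556092029984 [[312.87101088 229.97641636]]
232 154
```

View pics/s1.png

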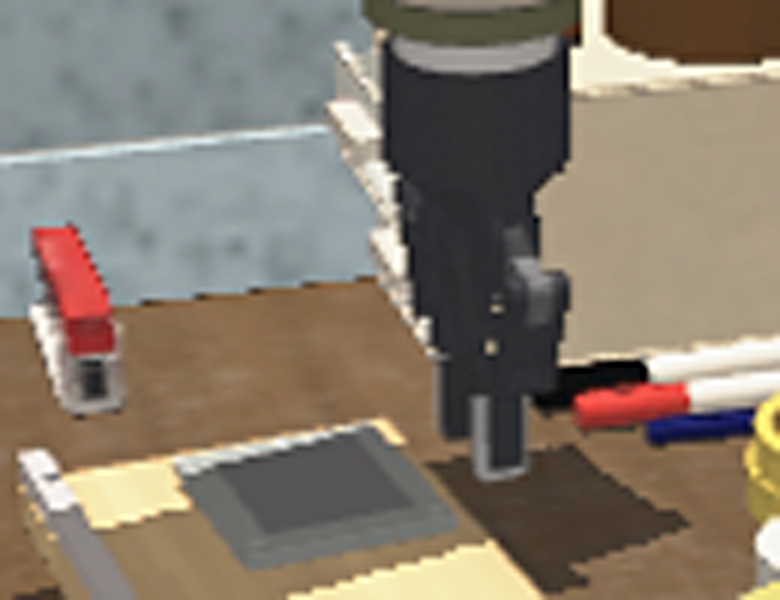

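>>> play_rows(increments=[[[0, 0, -0.008], [0, 0, 0], 0.4], [[-0.004, 0, -0.008], [0, 0, 0], 0.4], [[-0.008, -0.001, -0.008], [0, 0, 0], 0.4], [[-0.012, -0.001, -0.008], [0, 0, 0], 0.4], [[-0.015, -0.002, -0.008], [0, 0, 0], 0.4]])

```text
clock: 2.7
tcp_pos: [547.0, 177.9, 37.7]
orientation: [[-0.994, -0.111, 0.0], [-0.111, 0.994, 0.0], [-0.0, 0.0, -1.0]]
ft_force: [0.6, 0.1, 0.2]
width: 0.399
gripper_force: 0.0
```

>>> play_rows(increments=[[[-0.003, 0, 0], [0, 0, 0], 0.4], [[-0.006, -0.001, 0], [0, 0, 0], 0.4], [[-0.009, -0.001, 0], [0, 0, 0], 0.4], [[-0.012, -0.001, 0], [0, 0, 0], 0.4], [[-0.015, -0.002, 0], [0, 0, 0], 0.4]])

```text
clock: 3.2
tcp_pos: [532.5, 176.0, 37.6]
orientation: [[-0.994, -0.111, 0.001], [-0.111, 0.994, 0.001], [-0.001, 0.0, -1.0]]
ft_force: [2.5, 0.4, 1.2]
width: 0.401
gripper_force: 1.2
```

```bash
python3 - <<'E'
from h import *
s=r.observe();t=np.array(s["tcp_pos"])
print(t,s["ft_force"])
for z in(28,33,38,43):print(z,px([565.7,156,z],r.read_camera("side")))
c=r.read_camera("top");i=c["img"][235:325,225:380,::-1];cv2.imwrite("pics/t2.png",cv2.resize(i,None,fx=5,fy=5,interpolation=cv2.INTER_CUBIC))
E
```

```text
[532.45047725 176.00219037  37.57435763] [2.51974028 0.37502884 1.19000903]
28 [[316.57019872 235.92180824]]
33 [[316.54686556 234.06941314]]
38 [[316.52344103 232.20983374]]
43 [[316.4999246  230.34302749]]
```

View pics/t2.png

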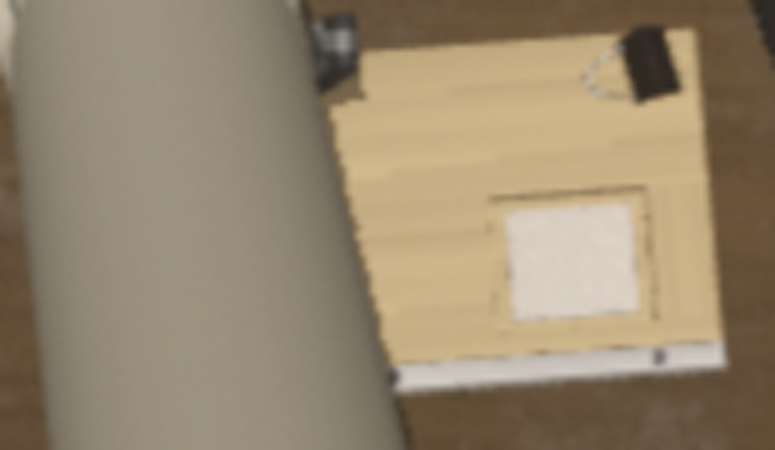

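>>> play_rows(increments=[[[-0.003, 0, 0], [0, 0, 0], 0.4], [[-0.006, -0.001, 0], [0, 0, 0], 0.4], [[-0.009, -0.001, 0], [0, 0, 0], 0.4], [[-0.012, -0.001, 0], [0, 0, 0], 0.4], [[-0.015, -0.002, 0], [0, 0, 0], 0.4]])

```text
clock: 3.95
tcp_pos: [517.0, 173.9, 37.3]
orientation: [[-0.994, -0.111, -0.0], [-0.111, 0.994, 0.0], [0.0, 0.0, -1.0]]
ft_force: [-0.2, -0.2, -1.4]
width: 0.4
gripper_force: 0.5
```

>>> play_rows(increments=[[[-0.002, 0, 0], [0, 0, 0], 0.4], [[-0.004, 0, 0], [0, 0, 0], 0.4], [[-0.006, -0.001, 0], [0, 0, 0], 0.4], [[-0.008, -0.001, 0], [0, 0, 0], 0.4], [[-0.01, -0.001, 0], [0, 0, 0], 0.4]])

```text
clock: 4.45
tcp_pos: [507.3, 172.6, 37.3]
orientation: [[-0.994, -0.111, 0.0], [-0.111, 0.994, 0.0], [-0.0, 0.0, -1.0]]
ft_force: [1.3, -0.0, -0.4]
width: 0.401
gripper_force: 0.6
```

```bash
python3 - <<'E'
from h import *
s=r.observe();t=np.array(s["tcp_pos"])
d=t[:2]-[475.5,96.8];print(t,s["ft_force"],d@[.994,.111],d@[-.111,.994])
c=r.read_camera("side");i=c["img"][:,:,::-1];cv2.imwrite("pics/s3.png",cv2.resize(i[200:310,225:355],None,fx=5,fy=5,interpolation=cv2.INTER_CUBIC))
E
```

```text
[507.27181993 172.64211058  37.34760335] [ 1.32115781 -0.01659304 -0.36500955] 39.99966328748487 71.86038590474321
```

View pics/s3.png

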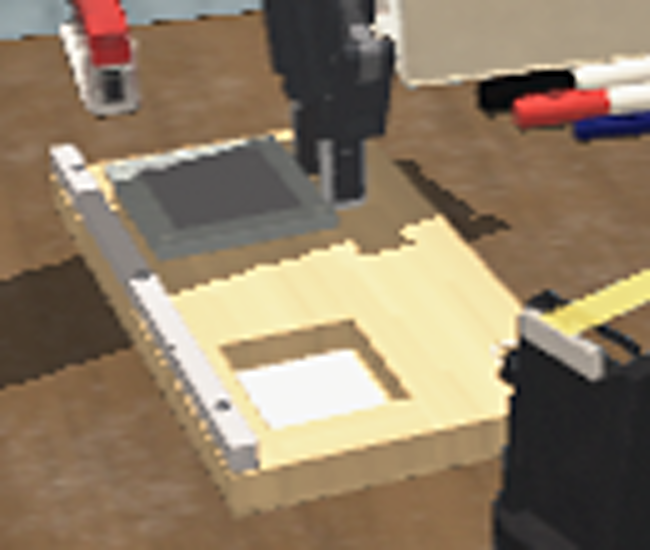

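>>> play_rows(increments=[[[-0.001, 0, 0], [0, 0, 0], 0.4], [[-0.002, 0, 0], [0, 0, 0], 0.4], [[-0.003, 0, 0], [0, 0, 0], 0.4], [[-0.004, 0, 0], [0, 0, 0], 0.4], [[-0.005, -0.0005, 0], [0, 0, 0], 0.4]])

```text
clock: 5.0
tcp_pos: [502.3, 172.4, 37.4]
orientation: [[-0.994, -0.111, 0.0], [-0.111, 0.994, 0.0], [-0.0, 0.0, -1.0]]
ft_force: [1.2, 0.6, -0.8]
width: 0.404
gripper_force: 0.7
```

>>> play_rows(increments=[[[-0.0005, 0, 0], [0, 0, 0], 0.4], [[-0.001, 0, 0], [0, 0, 0], 0.4], [[-0.0015, 0, 0], [0, 0, 0], 0.4], [[-0.002, 0, 0], [0, 0, 0], 0.4], [[-0.0025, 0, 0], [0, 0, 0], 0.4]])

```text
clock: 5.5
tcp_pos: [499.9, 172.2, 37.3]
orientation: [[-0.994, -0.111, 0.0], [-0.111, 0.994, 0.0], [-0.0, 0.0, -1.0]]
ft_force: [2.5, -0.4, -0.8]
width: 0.401
gripper_force: 1.6
```

>>> play_rows(increments=[[[-0.0005, 0, 0], [0, 0, 0], 0.4], [[-0.001, 0, 0], [0, 0, 0], 0.4], [[-0.001, 0, 0], [0, 0, 0], 0.4]])

```text
clock: 5.8
tcp_pos: [499.8, 172.2, 37.7]
orientation: [[-0.994, -0.111, 0.002], [-0.111, 0.994, 0.0], [-0.002, 0.0, -1.0]]
ft_force: [5.9, -0.3, -1.2]
width: 0.402
gripper_force: 2.8
```

>>> play_rows(increments=[[[-0.0005, 0, 0], [0, 0, 0], 0.4], [[-0.001, 0, 0], [0, 0, 0], 0.4], [[-0.001, 0, 0], [0, 0, 0], 0.4]])

```text
clock: 6.1
tcp_pos: [499.8, 172.2, 38.1]
orientation: [[-0.994, -0.11, 0.004], [-0.11, 0.994, 0.001], [-0.004, 0.0, -1.0]]
ft_force: [8.8, -1.0, -1.1]
width: 0.402
gripper_force: 4.3
```

>>> play_rows(increments=[[[0.01, 0.001, 0], [0, 0, 0], 0.4], [[0.02, 0.002, 0.0], [0, 0, 0], 0.4], [[0.02, 0.002, 0.04], [0, 0, 0], 0.4], [[0.02, 0.002, 0.08], [0, 0, 0], 0.4], [[0.02, 0.002, 0.08], [0, 0, 0], 0.4]])

```text
clock: 6.6
tcp_pos: [520.9, 175.3, 122.2]
orientation: [[-0.994, -0.111, 0.006], [-0.111, 0.994, 0.003], [-0.007, 0.003, -1.0]]
ft_force: [0.5, 0.4, -0.2]
width: 0.401
gripper_force: 0.0
```

```bash
python3 - <<'E'
from h import *
s=r.observe();print(s["joint_pos"],s["tcp_pos"],s["ft_force"])
E
```

```text
[-36.66489265  15.32526825  15.33684338 104.75522864  -4.67820254
  60.11694429  76.80985725] [520.93305109 175.28062059 122.23581972] [ 0.54603257  0.3774248  -0.16088281]
```

>>> play_rows(increments=[[[-0.01, 0.01, 0], [0, 0, -0.14], 0.4], [[-0.02, 0.02, 0], [0, 0, -0.28], 0.4], [[-0.03, 0.03, 0], [0, 0, -0.42], 0.4], [[-0.04, 0.035, 0], [0, 0, -0.56], 0.4], [[-0.05, 0.04, 0], [0, 0, -0.7], 0.4]])

```text
clock: 7.1
tcp_pos: [467.4, 214.6, 116.8]
orientation: [[-0.829, 0.56, -0.001], [0.56, 0.829, -0.001], [0.001, -0.001, -1.0]]
ft_force: [0.4, 0.2, -1.0]
width: 0.399
gripper_force: 0.0
```

>>> play_rows(increments=[[[-0.01, 0.01, 0], [0, 0, -0.14], 0.4], [[-0.02, 0.02, 0], [0, 0, -0.28], 0.4], [[-0.0325, 0.025, 0], [0, 0, -0.42], 0.4], [[-0.0325, 0.025, 0], [0, 0, -0.56], 0.4], [[-0.0325, 0.025, 0], [0, 0, -0.7], 0.4]])

```text
clock: 7.6
tcp_pos: [435.0, 239.6, 116.9]
orientation: [[-0.274, 0.962, -0.001], [0.962, 0.274, -0.0], [-0.0, -0.001, -1.0]]
ft_force: [-0.0, -0.4, 0.2]
width: 0.401
gripper_force: 0.0
```

>>> play_rows(increments=[[[0, 0, 0], [0, 0, -0.1], 0.4], [[0, 0, 0], [0, 0, -0.171], 0.4], [[0, 0, -0.03], [0, 0, -0.171], 0.4], [[0, 0, -0.06], [0, 0, -0.171], 0.4], [[0, 0, -0.065], [0, 0, -0.171], 0.4]])

```text
clock: 8.1
tcp_pos: [433.6, 238.1, 49.3]
orientation: [[-0.111, 0.994, -0.004], [0.994, 0.111, -0.004], [-0.003, -0.005, -1.0]]
ft_force: [-1.1, -0.3, 0.1]
width: 0.403
gripper_force: 0.0
```

>>> play_rows(increments=[[[0, 0, -0.005], [0, 0, 0], 0.4], [[0, 0, -0.01], [0, 0, 0], 0.4], [[0, 0, -0.013], [0, 0, 0], 0.4], [[0, 0, -0.013], [0, 0, 0], 0.4]])

```text
clock: 8.5
tcp_pos: [435.6, 239.4, 39.6]
orientation: [[-0.111, 0.994, 0.0], [0.994, 0.111, 0.0], [0.0, 0.0, -1.0]]
ft_force: [0.4, 0.6, 0.3]
width: 0.403
gripper_force: 0.0
```

```bash
python3 - <<'E'
from h import *
s=r.observe();t=np.array(s["tcp_pos"])
d=t[:2]-[475.5,96.8];print(t,s["ft_force"],d@[.994,.111],d@[-.111,.994],s["joint_pos"])
c=r.read_camera("side");i=c["img"][:,:,::-1];cv2.imwrite("pics/s4.png",cv2.resize(i[200:310,225:355],None,fx=5,fy=5,interpolation=cv2.INTER_CUBIC))
E
```

```text
[435.58436523 239.41220482  39.64485776] [0.44124119 0.60428482 0.30594125] -23.84618622875757 146.18716705552558 [-52.59025847  16.56698529  20.75860788 115.7599041   -7.71351053
  48.91807446 -21.18214304]
```

View pics/s4.png

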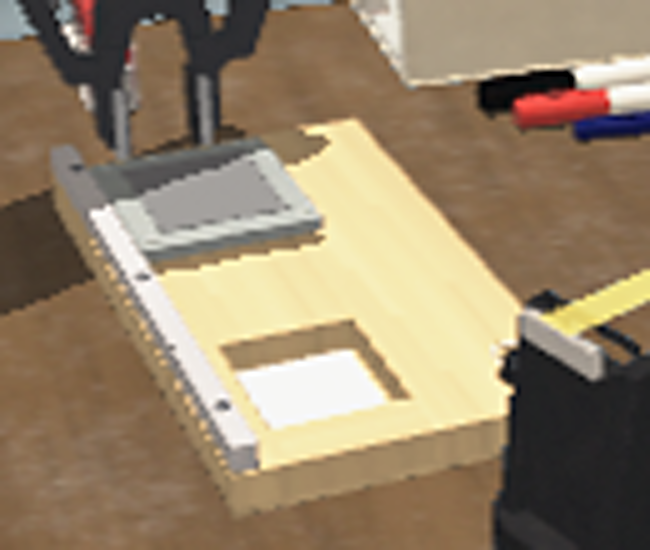

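>>> play_rows(increments=[[[0.0006, -0.005, -0.0015], [0, 0, 0], 0.4], [[0.0011, -0.01, -0.0015], [0, 0, 0], 0.4], [[0.0014, -0.013, -0.0015], [0, 0, 0], 0.4], [[0.0018, -0.016, -0.0015], [0, 0, 0], 0.4], [[0.0021, -0.019, -0.0015], [0, 0, 0], 0.4]])

```text
clock: 9.05
tcp_pos: [437.6, 220.2, 38.0]
orientation: [[-0.111, 0.994, 0.0], [0.994, 0.111, 0.0], [0.0, 0.0, -1.0]]
ft_force: [-0.6, 1.5, 0.0]
width: 0.404
gripper_force: 0.8
```

>>> play_rows(increments=[[[0.0006, -0.005, 0], [0, 0, 0], 0.4], [[0.0011, -0.01, 0], [0, 0, 0], 0.4], [[0.0017, -0.015, 0], [0, 0, 0], 0.4], [[0.0022, -0.02, 0], [0, 0, 0], 0.4], [[0.0028, -0.025, 0], [0, 0, 0], 0.4]])

```text
clock: 9.55
tcp_pos: [440.4, 194.9, 37.9]
orientation: [[-0.111, 0.994, 0.0], [0.994, 0.111, 0.0], [0.0, 0.0, -1.0]]
ft_force: [0.1, 3.4, 1.5]
width: 0.4
gripper_force: 1.2
```

>>> play_rows(increments=[[[0.0006, -0.005, 0], [0, 0, 0], 0.4], [[0.0011, -0.01, 0], [0, 0, 0], 0.4], [[0.0017, -0.015, 0], [0, 0, 0], 0.4], [[0.0022, -0.02, 0], [0, 0, 0], 0.4], [[0.0028, -0.025, 0], [0, 0, 0], 0.4]])

```text
clock: 10.05
tcp_pos: [443.1, 169.9, 37.9]
orientation: [[-0.111, 0.994, 0.0], [0.994, 0.111, 0.0], [0.0, 0.0, -1.0]]
ft_force: [-0.9, 2.1, 2.4]
width: 0.395
gripper_force: 1.5
```

```bash
python3 - <<'E'
from h import *
s=r.observe();t=np.array(s["tcp_pos"])
d=t[:2]-[475.5,96.8];print(t,s["ft_force"],d@[.994,.111],d@[-.111,.994])
c=r.read_camera("side");i=c["img"][:,:,::-1];cv2.imwrite("pics/s5.png",cv2.resize(i[200:310,225:355],None,fx=5,fy=5,interpolation=cv2.INTER_CUBIC))
E
```

```text
[443.11234433 169.90479879  37.87046909] [-0.86734669  2.08867111  2.41257517] -24.078697070380613 76.26119978107936
```

View pics/s5.png

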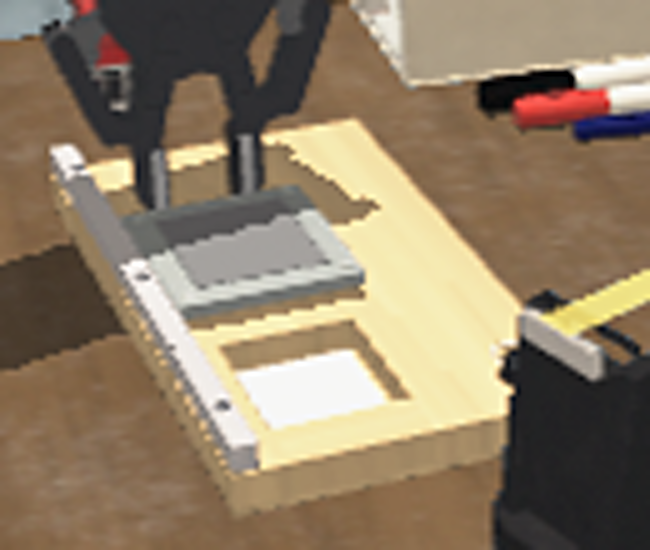

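>>> play_rows(increments=[[[0.0006, -0.005, 0], [0, 0, 0], 0.4], [[0.0011, -0.01, 0], [0, 0, 0], 0.4], [[0.0017, -0.015, 0], [0, 0, 0], 0.4], [[0.0022, -0.02, 0], [0, 0, 0], 0.4], [[0.0028, -0.025, 0], [0, 0, 0], 0.4]])

```text
clock: 10.6
tcp_pos: [445.8, 144.7, 37.8]
orientation: [[-0.111, 0.994, -0.0], [0.994, 0.111, -0.0], [-0.0, -0.0, -1.0]]
ft_force: [-0.9, 2.4, 1.3]
width: 0.4
gripper_force: 1.1
```

>>> play_rows(increments=[[[0.0006, -0.005, 0], [0, 0, 0], 0.4], [[0.0011, -0.01, 0], [0, 0, 0], 0.4], [[0.0017, -0.015, 0], [0, 0, 0], 0.4], [[0.0022, -0.02, 0], [0, 0, 0], 0.4], [[0.0028, -0.025, 0], [0, 0, 0], 0.4]])

```text
clock: 11.1
tcp_pos: [448.7, 119.8, 37.8]
orientation: [[-0.111, 0.994, -0.0], [0.994, 0.111, -0.0], [-0.0, -0.0, -1.0]]
ft_force: [-0.3, 2.8, 1.3]
width: 0.402
gripper_force: 1.0
```

>>> play_rows(increments=[[[0.0003, -0.003, 0], [0, 0, 0], 0.4], [[0.0007, -0.006, 0], [0, 0, 0], 0.4], [[0.001, -0.009, 0], [0, 0, 0], 0.4], [[0.0013, -0.012, 0], [0, 0, 0], 0.4], [[0.0017, -0.015, 0], [0, 0, 0], 0.4]])

```text
clock: 11.6
tcp_pos: [450.3, 105.1, 37.8]
orientation: [[-0.111, 0.994, -0.0], [0.994, 0.111, 0.0], [0.0, 0.0, -1.0]]
ft_force: [1.1, 1.7, 2.0]
width: 0.403
gripper_force: 1.0
```

```bash
python3 - <<'E'
from h import *
s=r.observe();t=np.array(s["tcp_pos"])
d=t[:2]-[475.5,96.8];print(t,s["ft_force"],d@[.994,.111],d@[-.111,.994])
c=r.read_camera("side");i=c["img"][:,:,::-1];cv2.imwrite("pics/s6.png",cv2.resize(i[200:310,225:355],None,fx=5,fy=5,interpolation=cv2.INTER_CUBIC))
E
```

```text
[450.32893134 105.07559259  37.82438125] [1.13855123 1.66999326 1.97127905] -24.10145146865621 11.019927651486045
```

View pics/s6.png

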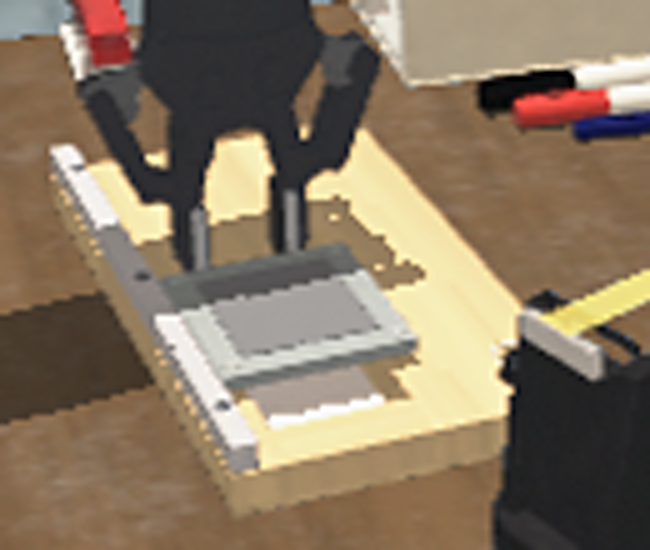

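>>> play_rows(increments=[[[0.0002, -0.002, 0], [0, 0, 0], 0.4], [[0.0004, -0.004, 0], [0, 0, 0], 0.4], [[0.0007, -0.006, 0], [0, 0, 0], 0.4], [[0.0009, -0.008, 0], [0, 0, 0], 0.4], [[0.0011, -0.01, 0], [0, 0, 0], 0.4]])

```text
clock: 12.15
tcp_pos: [451.6, 95.2, 37.9]
orientation: [[-0.111, 0.994, 0.0], [0.994, 0.111, 0.0], [0.0, 0.0, -1.0]]
ft_force: [0.2, 2.2, 2.0]
width: 0.4
gripper_force: 1.2
```

>>> play_rows(increments=[[[0.0002, -0.002, 0], [0, 0, 0], 0.4], [[0.0004, -0.004, 0], [0, 0, 0], 0.4], [[0.0007, -0.006, 0], [0, 0, 0], 0.4], [[0.0009, -0.008, 0], [0, 0, 0], 0.4], [[0.0011, -0.01, 0], [0, 0, 0], 0.4]])

```text
clock: 12.65
tcp_pos: [452.4, 84.8, 37.6]
orientation: [[-0.111, 0.994, -0.0], [0.994, 0.111, -0.0], [-0.0, -0.0, -1.0]]
ft_force: [-0.4, 0.9, -0.3]
width: 0.399
gripper_force: 0.5
```

>>> play_rows(increments=[[[0.0001, -0.001, 0], [0, 0, 0], 0.4], [[0.0002, -0.002, 0], [0, 0, 0], 0.4], [[0.0003, -0.003, 0], [0, 0, 0], 0.4], [[0.0004, -0.004, 0], [0, 0, 0], 0.4], [[0.0006, -0.005, 0], [0, 0, 0], 0.4]])

```text
clock: 13.15
tcp_pos: [453.1, 80.2, 37.8]
orientation: [[-0.111, 0.994, -0.0], [0.994, 0.111, 0.0], [0.0, -0.0, -1.0]]
ft_force: [-0.5, 1.7, -0.5]
width: 0.402
gripper_force: 0.4
```

>>> play_rows(increments=[[[0.0001, -0.001, 0], [0, 0, 0], 0.4], [[0.0002, -0.002, 0], [0, 0, 0], 0.4], [[0.0003, -0.003, 0], [0, 0, 0], 0.4], [[0.0004, -0.004, 0], [0, 0, 0], 0.4], [[0.0006, -0.005, 0], [0, 0, 0], 0.4]])

```text
clock: 13.65
tcp_pos: [453.8, 75.2, 37.8]
orientation: [[-0.111, 0.994, 0.0], [0.994, 0.111, 0.0], [0.0, 0.0, -1.0]]
ft_force: [0.3, 1.6, -0.4]
width: 0.395
gripper_force: 0.5
```

>>> play_rows(increments=[[[0.0001, -0.001, 0], [0, 0, 0], 0.4], [[0.0002, -0.002, 0], [0, 0, 0], 0.4], [[0.0003, -0.003, 0], [0, 0, 0], 0.4]])

```text
clock: 13.95
tcp_pos: [454.1, 72.2, 37.8]
orientation: [[-0.111, 0.994, 0.0], [0.994, 0.111, 0.0], [0.0, 0.0, -1.0]]
ft_force: [1.2, 1.0, -0.1]
width: 0.401
gripper_force: 0.5
```

>>> play_rows(increments=[[[0.0001, -0.0005, 0], [0, 0, 0], 0.4], [[0.0001, -0.001, 0], [0, 0, 0], 0.4], [[0.0001, -0.001, 0], [0, 0, 0], 0.4]])

```text
clock: 14.25
tcp_pos: [454.2, 71.2, 37.9]
orientation: [[-0.111, 0.994, 0.0], [0.994, 0.111, 0.0], [0.0, 0.0, -1.0]]
ft_force: [0.1, 0.9, -0.4]
width: 0.398
gripper_force: 0.4
```

>>> play_rows(increments=[[[0.0001, -0.0005, 0], [0, 0, 0], 0.4], [[0.0001, -0.001, 0], [0, 0, 0], 0.4], [[0.0002, -0.0015, 0], [0, 0, 0], 0.4]])

```text
clock: 14.55
tcp_pos: [454.4, 69.8, 37.8]
orientation: [[-0.111, 0.994, 0.0], [0.994, 0.111, 0.0], [0.0, 0.0, -1.0]]
ft_force: [-0.4, 1.6, 0.4]
width: 0.395
gripper_force: 0.7
```

>>> play_rows(increments=[[[0.0001, -0.0005, 0], [0, 0, 0], 0.4], [[0.0001, -0.001, 0], [0, 0, 0], 0.4], [[0.0002, -0.0015, 0], [0, 0, 0], 0.4]])

```text
clock: 14.85
tcp_pos: [454.6, 68.2, 37.8]
orientation: [[-0.111, 0.994, 0.0], [0.994, 0.111, 0.0], [0.0, 0.0, -1.0]]
ft_force: [0.3, 1.5, -0.6]
width: 0.396
gripper_force: 0.7
```

```bash
python3 - <<'E'
from h import *
s=r.observe();t=np.array(s["tcp_pos"])
d=t[:2]-[475.5,96.8];print(t,s["ft_force"],d@[.994,.111],d@[-.111,.994])
c=r.read_camera("side");i=c["img"][:,:,::-1];cv2.imwrite("pics/s7.png",i)
# grey cover leading (near) edge: compare predicted top corners for home pose
R=np.array([[.994,-.111],[.111,.994]])
for z in(28,34):
  print(z,[np.round(px([*([475.5,96.8]+R@[-24+a,-85+b]),z],c)[0],1).tolist() for a,b in((-44,-48),(44,-48),(44,48))])
E
```

```text
[454.57031664  68.21413371  37.8492821 ] [ 0.34798304  1.5457675  -0.6496439 ] -23.977136421635873 -26.091156239973035
28 [[274.7, 287.0], [315.4, 278.0], [299.3, 257.5]]
34 [[274.6, 284.4], [315.3, 275.5], [299.2, 255.2]]
```

>>> play_rows(increments=[[[0.0001, -0.0005, 0], [0, 0, 0], 0.4], [[0.0001, -0.001, 0], [0, 0, 0], 0.4], [[0.0001, -0.001, 0], [0, 0, 0], 0.4]])

```text
clock: 15.2
tcp_pos: [454.6, 68.0, 37.9]
orientation: [[-0.111, 0.994, 0.0], [0.994, 0.111, 0.001], [0.001, 0.0, -1.0]]
ft_force: [-1.1, 4.8, 0.9]
width: 0.4
gripper_force: 2.6
```

>>> play_rows(increments=[[[0.0001, -0.0005, 0], [0, 0, 0], 0.4], [[0.0001, -0.001, 0], [0, 0, 0], 0.4], [[0.0001, -0.001, 0], [0, 0, 0], 0.4]])

```text
clock: 15.5
tcp_pos: [454.6, 67.8, 37.9]
orientation: [[-0.112, 0.994, 0.0], [0.994, 0.112, 0.002], [0.002, 0.0, -1.0]]
ft_force: [-0.3, 9.1, -0.8]
width: 0.396
gripper_force: 4.3
```

>>> play_rows(increments=[[[-0.0006, 0.005, 0], [0, 0, 0], 0.4], [[-0.0015, 0.015, 0], [0, 0, 0], 0.4], [[-0.003, 0.03, 0], [0, 0, 0], 0.4], [[-0.003, 0.03, 0.04], [0, 0, 0], 0.4], [[-0.003, 0.06, 0.08], [0, 0, 0], 0.4]])

```text
clock: 16.0
tcp_pos: [451.1, 123.4, 118.0]
orientation: [[-0.106, 0.994, -0.002], [0.994, 0.106, -0.003], [-0.003, -0.003, -1.0]]
ft_force: [1.2, -0.2, -0.6]
width: 0.399
gripper_force: 0.0
```

>>> play_rows(increments=[[[0, 0.04, 0.02], [0, 0, 0], 0.4], [[0, 0.08, 0.04], [0, 0, 0], 0.4], [[0, 0.12, 0.04], [0, 0, 0], 0.4], [[0, 0.16, 0.04], [0, 0, 0], 0.4], [[0, 0.16, 0.04], [0, 0, 0], 0.4]])

```text
clock: 16.5
tcp_pos: [450.1, 292.4, 157.6]
orientation: [[-0.118, 0.993, 0.0], [0.993, 0.118, 0.001], [0.001, 0.0, -1.0]]
ft_force: [0.1, -0.2, 0.4]
width: 0.401
gripper_force: 0.0
```

```bash
python3 - <<'E'
from h import *
s=r.observe();print(s["tcp_pos"],s["ft_force"])
a=r.read_camera("side")["img"][:,:,::-1];b=r.read_camera("top")["img"][:,:,::-1]
z=lambda i,f:cv2.resize(i,None,fx=f,fy=f,interpolation=cv2.INTER_CUBIC)
A=z(a[235:310,245:345],7)[:,:700];A=cv2.resize(A,(400,300));B=z(a[235:300,260:330],6)
T=z(b[255:325,300:380],5)
out=np.zeros((600,800,3),np.uint8);out[:B.shape[0],:B.shape[1]]=B;out[:T.shape[0],400:800][:,:]=0
T=T[:, :380];out[:T.shape[0],420:420+T.shape[1]]=T
C=z(b[235:325,225:380],2);out[395:395+C.shape[0],:C.shape[1]]=C
D=z(a[200:300,225:355],2);out[395:395+D.shape[0],420:420+D.shape[1]]=D
cv2.imwrite("pics/fin.png",out)
E
```

```text
[450.05182713 292.43144894 157.6317163 ] [ 0.13431294 -0.21121598  0.35928799]
```

View pics/fin.png

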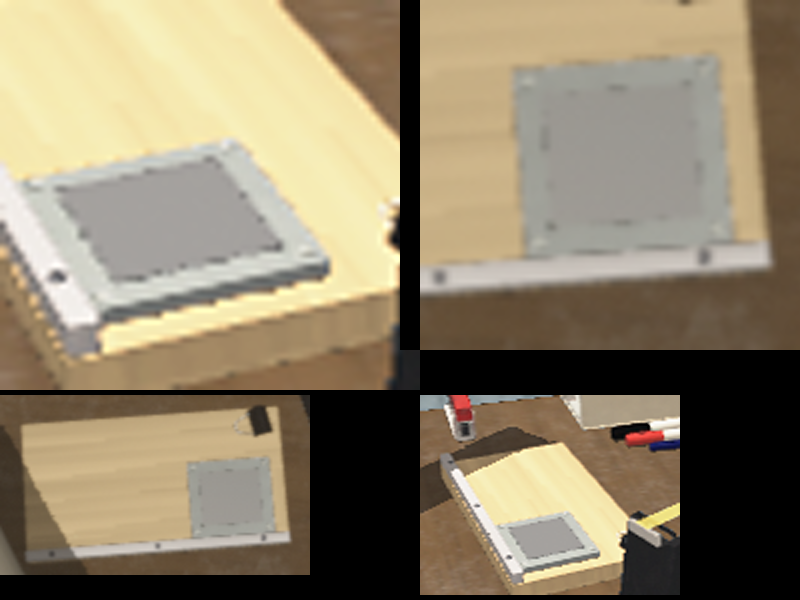

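The last view shows the cover flat in the mouth, with no shadow gap at the near edge. The flange's near-right top corner is at about (314.7, 279), against a predicted (315.4, 278) at home height. The far-right corner is at (299.7, 258.3), against (299.3, 257.5). The clip has not moved.

```bash
python3 -c "
from plant import r
print(r.sign_off())"
```

```text
the job is handed in; nothing more can be done
None
```

I slid the cover along the rail into the well's mouth, where it lies flat and home as far as the camera views show; the highest push-force reading was about 9 N, no bystander was touched, and I handed the job in at about 17 s.

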